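# Draw back the rod of the empty grease gun and hold it for a cartridge change

### The arm

A 6-joint arm with a two-finger parallel gripper is mounted at the origin on the work surface. World frame = base frame: x ahead of the robot, y to its left, z up, the work surface at z = 0. Lengths are in m, angles in degrees, forces in N, time in s.
With the tool pointing down it reaches from about 0.3 to 0.85 m from the base axis. Payload 5.4 kg.
Tool frame: the origin (TCP) lies midway between the tips of the shut fingers; the grasp point (between the pads) lies 19 mm behind it (bot.grip_point_offset is the distance from the TCP to the grasp point, in m); z points along the fingers, y is the line along which they close (so a half turn about z gives the same grasp; the last joint's range is limited). The gripper opens to 85 mm and grips with 20 to 120 N. Pads are 22 mm wide; open, the fingers measure 114 mm over their backs; the gripper's body (76 mm by 85 mm) begins 54 mm behind the grasp point. The pads swing forward as they close: fully open they stand 13 mm farther back than shut.
Start: joints at [-83.715, 9.076, 91.501, -0, 79.423, -12.038], TCP at [0.181, -0.546, 0.231] pointing down, gripper open.
Joint ranges: [-166.64, 166.64], [-54.1, 131.32], [10.49, 154.53], [-73.88, 253.88], [9.74, 151.15], [-171.62, 171.62]. Speed limits (degrees/s): [147.25, 147.25, 180, 180, 180, 180].

### API

Orientations are given as a 3x3 rotation matrix whose columns are the frame's x, y, z axes.
In Python, from plant import state, grab_frame, bot gives the robot as it stands.
- The arm moves only by the tool send_rows, never from a script. Its argument "motion" is a list of rows, each a list of 7 numbers: the turn, a rotation vector about the tool's x, y, z scaled (see below), then the shift along the tool's x, y, z scaled (see below), then the opening, from 0 (shut) to 1 (fully open). In form: [[wx, wy, wz, tx, ty, tz, grip], ...]. A call has 1 to 8 rows; each row is the pose to reach, as a shift and turn from the pose commanded when the call began, along the tool's axes at that moment; what a row does not reach only later rows make up. The controller multiplies each number of a shift by 200 mm and each number of a turn by 30 degrees. A row lasts 1/10 s, in which the tool goes at most 50 mm and 8.59 degrees, less where a joint would pass 70% of its speed; a pose out of reach is approached as far as the arm can. A call with a number of a shift or a turn outside -1 to 1 is refused whole. A call with a gripper value outside its range is refused whole. The fingers move at their own pace and stop on an object; the grip force is fixed at half the most. Time passes only in rows, so rows that repeat a pose let the fingers close. It gives the time, the measured TCP pose, the force, the opening and the grip force at its end, in the units of the state.
- state(): the state, without advancing time (a new reading comes with each control period).
- grab_frame(name): name is "scene" or "top" or "wrist"; returns a dict with "frame" (480x640x3 uint8, red, green, blue), "range_z" (480x640 float32, m along the optical axis (not along the pixel's ray), 0 where there is no reading), "fx", "fy", "cx", "cy" (pixels), "extrinsics" (4x4, takes a point from world to camera coordinates). Camera axes: x right, y up, looking along -z (the intrinsics and any distortion apply to the point x, -y, -z); pixel columns grow to the right and rows downward; lengths in m; the calibration is good to about 2 mm. A picture is of the moment at which its call begins.
- bot.close_job(): hands the job in; it is judged then, once.
The state is a dict: "clock": time; "joint_positions": joint angles; "joint_vel": joint speeds; "joint_torque": joint torques, N m; "tcp_pos": TCP position; "tool_rot": TCP orientation; "contact_force": force on the tool from outside, world axes, zero at the start; "wrist_torque": the same for the moment, N m; "grip_width": finger opening in m; "gripper_force": force on a finger pad.
Only numpy, scipy, OpenCV 4.12 (cv2) and the standard library are available. Lean on these libraries where they do the work, as an engineer would, in place of code of your own. Each camera call takes 0.05 s, during which the arm holds its last target. There are 200 camera calls.

### The job

One of the three grease guns in the rack has run empty: its draw rod has gone right in, while the rods of the others still stand part way out. Take hold of the empty gun's rod or T-handle with the gripper, draw the rod out until the groove turned in it is level with the rear face of the boss on the end cap, and keep it held there against its spring while I change the cartridge: your program finishes still holding it. Do not let the rod fly back, leave the other guns' rods as they are, and do not disturb the things standing around.

Things in the scene. Friction and masses are not known exactly. Their poses are not given: they have to be found in the camera images.
- rack: wooden rack (brown board and two saddle boards), 170 x 400 mm, 62 mm high, fixed on the shelf; its origin is the centre of its underside. The three grease guns are strapped into it side by side, 125 mm apart along its y axis, with their draw rods towards the robot (the rack's -x side)
- gun_p: one of three identical grease guns. Origin at shelf height under its barrel's middle, x along the barrel to the spout, z up; the draw rod comes out along -x. Barrel 41 mm across, 150 mm long, axis 66 mm above the shelf; knurled end cap 47 mm across at its -x end, cap top 90 mm above the shelf; pump lever over the barrel from x = -38 mm forward, its top 112 mm above the shelf
- gun_p_face (a point): centre of the rear face of the small boss (18 mm across) on that gun's end cap, where the draw rod comes out; at x = -93 mm in the gun's frame, 66 mm above the shelf; fixed
- gun_p_grip (a point): point on the axis of that gun's draw rod (8 mm thick, level), moving with it: 20 mm out from the boss face when the rod is home, midway along the 40 mm of bare stem then showing between boss and T-handle. The T-handle is a level cross bar, 12 mm thick and 60 mm long, its axis 26 mm further out (-x) than this point
- gun_p_rod (a joint): draw of that gun's rod along -x, m: 0 = home (gun empty), stop at 0.120. The groove, 4 mm wide, is hidden inside until drawn; it is level with the boss's rear face at 0.100. An empty gun's rod is pulled home by its spring, 9 N at 0 to 16 N at 0.100, and flies back if released; with grease left the rod stands 35 to 90 mm out, stiff, held by the grease
- gun_q: one of three identical grease guns. Origin at shelf height under its barrel's middle, x along the barrel to the spout, z up; the draw rod comes out along -x. Barrel 41 mm across, 150 mm long, axis 66 mm above the shelf; knurled end cap 47 mm across at its -x end, cap top 90 mm above the shelf; pump lever over the barrel from x = -38 mm forward, its top 112 mm above the shelf
- gun_q_face (a point): centre of the rear face of the small boss (18 mm across) on that gun's end cap, where the draw rod comes out; at x = -93 mm in the gun's frame, 66 mm above the shelf; fixed
- gun_q_grip (a point): point on the axis of that gun's draw rod (8 mm thick, level), moving with it: 20 mm out from the boss face when the rod is home, midway along the 40 mm of bare stem then showing between boss and T-handle. The T-handle is a level cross bar, 12 mm thick and 60 mm long, its axis 26 mm further out (-x) than this point
- gun_q_rod (a joint): draw of that gun's rod along -x, m: 0 = home (gun empty), stop at 0.120. The groove, 4 mm wide, is hidden inside until drawn; it is level with the boss's rear face at 0.100. An empty gun's rod is pulled home by its spring, 9 N at 0 to 16 N at 0.100, and flies back if released; with grease left the rod stands 35 to 90 mm out, stiff, held by the grease
- gun_r: one of three identical grease guns. Origin at shelf height under its barrel's middle, x along the barrel to the spout, z up; the draw rod comes out along -x. Barrel 41 mm across, 150 mm long, axis 66 mm above the shelf; knurled end cap 47 mm across at its -x end, cap top 90 mm above the shelf; pump lever over the barrel from x = -38 mm forward, its top 112 mm above the shelf
- gun_r_face (a point): centre of the rear face of the small boss (18 mm across) on that gun's end cap, where the draw rod comes out; at x = -93 mm in the gun's frame, 66 mm above the shelf; fixed
- gun_r_grip (a point): point on the axis of that gun's draw rod (8 mm thick, level), moving with it: 20 mm out from the boss face when the rod is home, midway along the 40 mm of bare stem then showing between boss and T-handle. The T-handle is a level cross bar, 12 mm thick and 60 mm long, its axis 26 mm further out (-x) than this point
- gun_r_rod (a joint): draw of that gun's rod along -x, m: 0 = home (gun empty), stop at 0.120. The groove, 4 mm wide, is hidden inside until drawn; it is level with the boss's rear face at 0.100. An empty gun's rod is pulled home by its spring, 9 N at 0 to 16 N at 0.100, and flies back if released; with grease left the rod stands 35 to 90 mm out, stiff, held by the grease
- cartridge: fresh grease cartridge, a closed pale tube 38 mm across and 126 mm high, standing loose to the right of the rack; origin under its centre
- screwdriver: yellow-handled screwdriver about 200 mm long, lying loose right of and nearer than the rack; origin under its middle, handle towards its -x
- torch: aluminium torch 38 mm across and 128 mm high, standing loose on its head left of and nearer than the rack; origin under its centre
- pot: green glazed plant pot 108 mm across and 98 mm high, standing loose to the left of the rack; origin under its centre

How it is judged:
By the outcome, as a careful person would: the job done as asked, in the order asked, and still so for the second after the job is handed in, while the arm keeps its last pose, push and grip.
It also fails if it takes over 32 s, if anything falls off the work surface, if the arm or the gripper's body presses on something with over 40 N, if the wrist force passes 120 N, or if a joint passes its speed limit or range.

## Working session

There is one attempt and no reset: what is moved stays moved. The work goes in short steps, Python scripts to look and compute and a tool call to move; the robot and the scene stay as the last step left them, time stands still between calls to the robot, and variables do not carry over. Pictures are saved under pics/ and viewed, at most 10 in all, crops included, and the job is handed in when it is done.

Besides the shell and the picture viewer there is one more tool, called after "Call:" as name(argument=value, ...), one argument or row to a line, values as JSON. send_rows: Moves the arm, as the interface text tells. Its arguments: {"type":"object","properties":{"motion":{"type":"array","items":{"type":"array","items":{"type":"number","minimum":-1,"maximum":1}}}},"required":["motion"]}

```bash
mkdir -p pics
python3 - <<'E'
from plant import state, grab_frame, bot
import cv2,numpy as np
s=state();print(s)
ims=[]
for n in("scene","top"):
    f=grab_frame(n);np.savez(n+".npz",**f);print(n,f["fx"],f["cx"],f["cy"],np.round(f["extrinsics"],3).tolist())
    cv2.imwrite(f"pics/{n}.png",f["frame"][:,:,::-1])
E
```

```text
{'clock': 0.0, 'joint_positions': array([-8.37178748e+01,  9.11240056e+00,  9.15732208e+01, -6.64020327e-04,
        7.94227673e+01, -1.20381408e+01]), 'joint_vel': array([-0.19628048, -0.15773638,  0.1223575 ,  0.04076154,  0.05084202,
        0.08425127]), 'joint_torque': array([-1.67692600e-03, -3.95994473e+01, -3.31436884e+01, -1.31311435e-04,
        8.40473163e-03, -1.40120598e-06]), 'tcp_pos': array([ 0.1806447 , -0.54524889,  0.23031019]), 'tool_rot': array([[ 9.49313726e-01,  3.14330085e-01, -2.18325955e-04],
       [ 3.14329927e-01, -9.49311944e-01,  1.87913175e-03],
       [ 3.83408207e-04, -1.85251195e-03, -9.99998211e-01]]), 'contact_force': array([ 0.60958538, -0.20376769,  0.08596232]), 'wrist_torque': array([-0.00875977, -0.01341112,  0.01604535]), 'gripper_force': 0.0, 'grip_width': 0.08524909936464134}
scene 615.6193645254184 316.9166701928352 237.21561809898247 [[-0.764, 0.645, 0.009, 0.415], [-0.499, -0.6, 0.625, 0.255], [0.409, 0.473, 0.78, -1.741], [0.0, 0.0, 0.0, 1.0]]
top 448.73668957318694 321.06686650501 241.52162425507515 [[-0.025, -0.999, -0.024, 0.04], [0.993, -0.027, 0.112, -0.577], [-0.112, -0.021, 0.993, -1.219], [0.0, 0.0, 0.0, 1.0]]
```

View pics/scene.png

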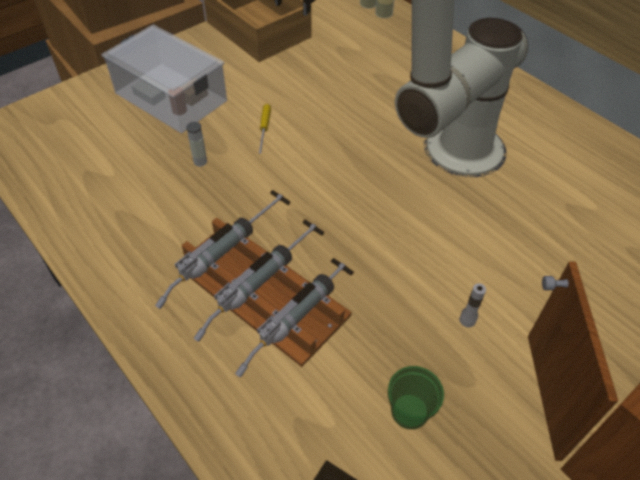

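View pics/top.png

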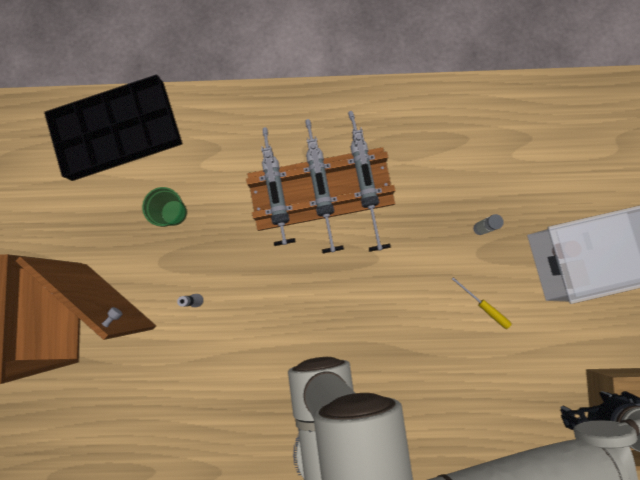

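The scene view shows the left gun (from the robot) as the empty one: its T-handle is at top (285,242) and scene (342,267), close to its cap. The other two handles, at top (333,249) and (380,247), stand further out.

```bash
cat > h.py <<'E'
import numpy as np,cv2
def ray(f,u,v):
    E=np.array(f["extrinsics"]);R,t=E[:3,:3],E[:3,3]
    d=R.T@np.array([(u-f["cx"])/f["fx"],-(v-f["cy"])/f["fy"],-1]);return -R.T@t,d
def onz(f,u,v,z):
    o,d=ray(f,u,v);return o+d*(z-o[2])/d[2]
def dark(f,box,th=60):
    x0,y0,x1,y1=box;g=f["frame"][y0:y1,x0:x1].max(2);m=(g<th).astype(np.uint8)
    n,l,s,c=cv2.connectedComponentsWithStats(m);out=[]
    for i in range(1,n):
        if s[i,4]>15:
            ys,xs=np.where(l==i);r=cv2.minAreaRect(np.c_[xs+x0,ys+y0].astype(np.float32))
            out.append((s[i,4],c[i]+[x0,y0],cv2.boxPoints(r)))
    return out
E
python3 - <<'E'
from h import *
T=dict(np.load("top.npz"));S=dict(np.load("scene.npz"))
for f,bs in((T,[(265,232,305,255),(315,240,350,260),(362,238,398,258)]),(S,[(325,255,360,280),(298,215,330,240),(265,186,297,210)])):
  for b in bs:
    for a,c,bx in dark(f,b): 
        e=sorted([(bx[i]+bx[(i+1)%4])/2 for i in range(4)],key=lambda p:-np.linalg.norm(p-c))[:2]
        print(a,c.round(1),onz(f,*c,.069).round(4),[onz(f,*p,.069)[:2].round(4) for p in e])
for f,p in((T,(285,242)),(S,(342,267))):print(f["range_z"][p[1]-2:p[1]+3,p[0]-2:p[0]+3].round(3)[2])
big=[cv2.resize(f["frame"][y:y+100,x:x+133],(800,600),interpolation=cv2.INTER_CUBIC) for f,x,y in((T,240,160),(S,260,220))]
cv2.imwrite("pics/c.png",cv2.resize(np.hstack(big),(800,300))[:,:,::-1])
E
```

```text
26 [290.4 240.4] [0.5788 0.107  0.069 ] [array([0.5782, 0.0973]), array([0.5788, 0.1163])]
26 [277.7 242.8] [0.5731 0.1417 0.069 ] [array([0.5712, 0.152 ]), array([0.5747, 0.132 ])]
27 [338.7 247.7] [ 0.5554 -0.0232  0.069 ] [array([ 0.5561, -0.0133]), array([ 0.5556, -0.0322])]
25 [326.2 250.2] [0.5494 0.0107 0.069 ] [array([0.5512, 0.0011]), array([0.548 , 0.0199])]
23 [385.8 245.8] [ 0.5571 -0.1504  0.069 ] [array([ 0.5581, -0.1401]), array([ 0.5576, -0.1589])]
27 [372.8 248.4] [ 0.5508 -0.1151  0.069 ] [array([ 0.5503, -0.1264]), array([ 0.5509, -0.1049])]
18 [335.3 262.1] [0.5811 0.1083 0.069 ] [array([0.58  , 0.1163]), array([0.5819, 0.1002])]
26 [347.4 270.1] [0.5749 0.1426 0.069 ] [array([0.5731, 0.1533]), array([0.5769, 0.1319])]
22 [318.5 230.6] [0.5509 0.0135 0.069 ] [array([0.5528, 0.0023]), array([0.5492, 0.0243])]
17 [284.5 200.1] [ 0.5526 -0.1141  0.069 ] [array([ 0.5509, -0.1032]), array([ 0.5542, -0.1238])]
[1.21  1.212 1.21  1.212 1.216]
[1.385 1.387 1.389 1.388 1.387]
```

View pics/c.png

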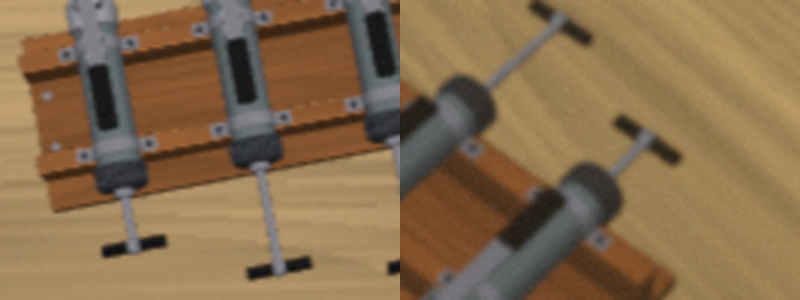

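The empty gun's handle is near (0.577, 0.125), with the rack yawed about 10°. I'll move above the stem.

Call:
send_rows(
  motion=[
    [0, 0, 0, 0.25, -0.2, -0.1, 1],
    [0, 0, 0, 0.5, -0.4, -0.1, 1],
    [0, 0, 0, 0.75, -0.6, -0.1, 1],
    [0, 0, 0, 1, -0.8, -0.1, 1],
    [0, 0, 0, 1, -0.8, -0.1, 1],
    [0, 0, 0, 1, -0.8, -0.1, 1],
  ],
)

```text
clock: 0.7
tcp_pos: [0.3222, -0.3271, 0.2509]
tool_rot: [[0.948, 0.319, 0.001], [0.319, -0.948, 0.002], [0.001, -0.002, -1.0]]
contact_force: [0.8, -0.8, -1.2]
grip_width: 0.0857
gripper_force: 0.0
```

Call:
send_rows(
  motion=[
    [0, 0, 0, 0.25, -0.2, 0, 1],
    [0, 0, 0, 0.5, -0.4, 0, 1],
    [0, 0, 0, 0.75, -0.6, 0, 1],
    [0, 0, 0, 1, -0.8, 0, 1],
    [0, 0, 0, 1, -0.8, 0, 1],
    [0, 0, 0, 1, -0.8, 0, 1],
  ],
)

```text
clock: 1.3
tcp_pos: [0.4615, -0.1126, 0.251]
tool_rot: [[0.947, 0.32, 0.0], [0.32, -0.947, 0.001], [0.001, -0.001, -1.0]]
contact_force: [-0.5, -0.3, -0.1]
grip_width: 0.0854
gripper_force: 0.0
```

Call:
send_rows(
  motion=[
    [0, 0, 0.1, 0.25, -0.2, 0, 0.8],
    [0, 0, 0.2, 0.5, -0.4, 0, 0.8],
    [0, 0, 0.277, 0.75, -0.6, 0, 0.8],
    [0, 0, 0.277, 1, -0.8, 0, 0.8],
    [0, 0, 0.277, 1, -0.9, 0, 0.8],
    [0, 0, 0.277, 1, -0.9, 0, 0.8],
    [0, 0, 0.277, 1, -0.9, 0, 0.8],
  ],
)

```text
clock: 2.0
tcp_pos: [0.5937, 0.1189, 0.2503]
tool_rot: [[0.984, 0.177, -0.001], [0.177, -0.984, 0.0], [-0.001, -0.0, -1.0]]
contact_force: [0.0, -0.3, -0.5]
grip_width: 0.0684
gripper_force: 0.0
```

Run:
```python
from plant import state, grab_frame
import cv2,numpy as np
s=state();print(s["clock"],s["tcp_pos"],s["tool_rot"],s["joint_positions"],s["contact_force"])
f=grab_frame("wrist");np.savez("w.npz",**f);cv2.imwrite("pics/w.png",f["frame"][:,:,::-1]);print(f["extrinsics"])
```

```text
2.0 [0.59365107 0.11891159 0.25034757] [[ 9.84264882e-01  1.76696192e-01 -1.04731962e-03]
 [ 1.76696376e-01 -9.84265403e-01  8.46729717e-05]
 [-1.01587907e-03 -2.68398213e-04 -9.99999448e-01]] [-9.78555616e-02  1.28953836e+01  8.49629819e+01  4.79323994e-03
  8.22016497e+01  7.97241023e+01] [ 0.00936455 -0.26436435 -0.4544008 ]
[[ 0.17777784 -0.98406962 -0.00142233  0.01226803]
 [ 0.93751659  0.16980671 -0.30369116 -0.53093349]
 [ 0.29909477  0.0526561   0.95276947 -0.58232438]
 [ 0.          0.          0.          1.        ]]
```

View pics/w.png

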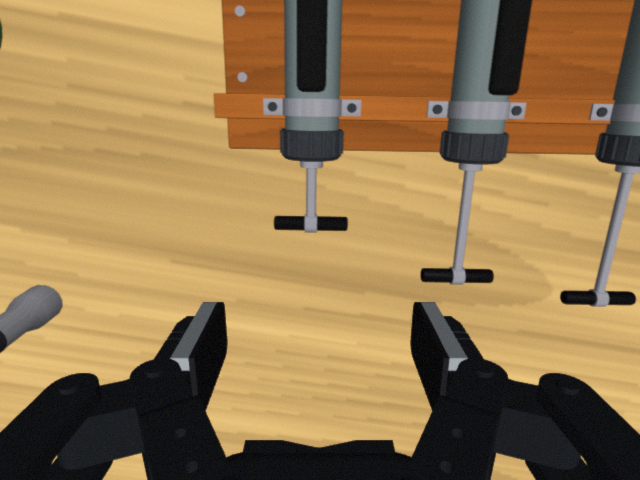

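The wrist view shows the empty gun's T-bar from (275,222) to (348,224), its centre at (311,223) and the boss rear edge near (312,166). Next I'll compute offsets.

Run:
```python
from h import *
f=dict(np.load("w.npz"))
R=np.array([[.98426,.1767],[.1767,-.98427]])
t=np.array([.59365,.11891])
for n,u,v,z in(("bar",311,223,.069),("barL",275,222,.069),("barR",348,224,.069),("stem",311.5,195,.068),("boss",312,167,.066),("rodq far",458,272,.069),("rodq near",470,172,.068)):
    p=onz(f,u,v,z);print(n,p.round(4),"tool xy",(R.T@(p[:2]-t)).round(4))
# stem centre by mask rows
hsv=cv2.cvtColor(f["frame"],cv2.COLOR_RGB2HSV)
for v in(180,190,200,210):
    xs=np.where(hsv[v,295:330,1]<60)[0]+295;print(v,xs.min(),xs.max())
for b in (f,):
    col=f["frame"][160:235:1,311].max(1);print(col)
```

```text
bar [0.5764 0.1227 0.069 ] tool xy [-0.0163 -0.0068]
barL [0.572  0.1517 0.069 ] tool xy [-0.0155 -0.0361]
barR [0.5809 0.0928 0.069 ] tool xy [-0.0171  0.0234]
stem [0.5991 0.1263 0.068 ] tool xy [ 0.0067 -0.0063]
boss [0.6209 0.1297 0.066 ] tool xy [ 0.0288 -0.0058]
rodq far [ 0.556  -0.0072  0.069 ] tool xy [-0.0593  0.1175]
rodq near [0.6395 0.0067 0.068 ] tool xy [0.0253 0.1185]
180 307 315
190 307 315
200 307 315
210 306 315
[ 52  95 154 161 165 165 167 165 159 162 159 160 162 162 163 163 165 163
 163 162 163 162 160 159 163 163 160 161 161 161 162 162 160 164 161 161
 158 159 162 159 162 161 160 161 161 160 165 162 163 163 163 161 162 160
 157 158 162 155 160 163 164 164 162 163 158 161 159 160 157 144 135 120
 152 204 211]
```

Call:
send_rows(
  motion=[
    [0, 0, 0, 0.04, -0.035, 0.15, 0.6],
    [0, 0, 0, 0.04, -0.035, 0.3, 0.6],
    [0, 0, 0, 0.04, -0.035, 0.45, 0.6],
    [0, 0, 0, 0.04, -0.035, 0.6, 0.6],
    [0, 0, 0, 0.04, -0.035, 0.7, 0.6],
    [0, 0, 0, 0.04, -0.035, 0.7, 0.6],
  ],
)

```text
clock: 2.65
tcp_pos: [0.5969, 0.1235, 0.1074]
tool_rot: [[0.985, 0.172, -0.008], [0.172, -0.985, -0.001], [-0.008, -0.001, -1.0]]
contact_force: [-0.4, -0.3, 0.0]
grip_width: 0.0515
gripper_force: 0.0
```

Run:
```python
from plant import state, grab_frame
from h import *
s=state();print(s["clock"],s["tcp_pos"],s["tool_rot"].round(4),s["contact_force"])
f=grab_frame("wrist");np.savez("w.npz",**f);cv2.imwrite("pics/w2.png",f["frame"][:,:,::-1])
```

```text
2.65 [0.59692297 0.12345102 0.10744301] [[ 9.851e-01  1.717e-01 -7.700e-03]
 [ 1.717e-01 -9.852e-01 -7.000e-04]
 [-7.700e-03 -6.000e-04 -1.000e+00]] [-0.42726088 -0.3188341   0.02545269]
```

View pics/w2.png

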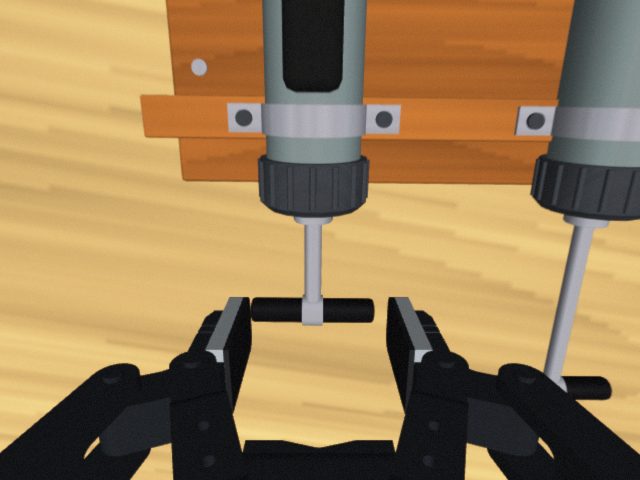

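The T-bar now spans (252,310) to (374,310), with the stem at column 313 and the boss edge at (313,222). The fingers are centred at column 318, so I'll recompute before descending.

Run:
```python
from h import *
f=dict(np.load("w.npz"))
R=np.array([[.9851,.1717],[.1717,-.9852]])
t=np.array([.5969,.12345])
for n,u,v,z in(("bar",312.5,310,.070),("barL",252,309,.069),("barR",374,310,.069),("stem",313,265,.069),("boss",313,223,.066)):
    p=onz(f,u,v,z);print(n,p.round(4),"tool xy",(R.T@(p[:2]-t)).round(4))
```

```text
bar [0.5775 0.1235 0.07  ] tool xy [-0.0191 -0.0034]
barL [0.5724 0.1526 0.069 ] tool xy [-0.0192 -0.033 ]
barR [0.5822 0.0938 0.069 ] tool xy [-0.0196  0.0267]
stem [0.6004 0.1272 0.069 ] tool xy [ 0.0041 -0.0031]
boss [0.6199 0.1305 0.066 ] tool xy [ 0.0238 -0.003 ]
```

Call:
send_rows(
  motion=[
    [0, 0, 0, 0, 0, 0, 0.6],
    [0, 0, 0, 0, 0, 0, 0.6],
  ],
)

```text
clock: 2.9
tcp_pos: [0.6012, 0.1251, 0.1134]
tool_rot: [[0.985, 0.173, 0.003], [0.173, -0.985, -0.0], [0.003, 0.001, -1.0]]
contact_force: [-0.1, 0.8, -0.4]
grip_width: 0.051
gripper_force: 0.0
```

Call:
send_rows(
  motion=[
    [0, 0, 0, 0.01, -0.01, 0.08, 0.6],
    [0, 0, 0, 0.01, -0.01, 0.16, 0.6],
    [0, 0, 0, 0.01, -0.01, 0.24, 0.6],
    [0, 0, 0, 0.01, -0.01, 0.325, 0.6],
    [0, 0, 0, 0.01, -0.01, 0.325, 0.6],
    [0, 0, 0, 0.01, -0.01, 0.325, 0.6],
    [0, 0, 0, 0.01, -0.01, 0.325, 0.6],
  ],
)

```text
clock: 3.6
tcp_pos: [0.6021, 0.1281, 0.047]
tool_rot: [[0.985, 0.174, 0.001], [0.174, -0.985, 0.0], [0.001, 0.0, -1.0]]
contact_force: [-0.3, -0.3, 0.1]
grip_width: 0.0515
gripper_force: 0.0
```

Run:
```python
from plant import state, grab_frame
from h import *
s=state();print(s["clock"],s["tcp_pos"],s["tool_rot"].round(4),s["contact_force"])
f=grab_frame("wrist");np.savez("w.npz",**f);cv2.imwrite("pics/w3.png",f["frame"][:,:,::-1])
```

```text
3.6 [0.60212891 0.12806433 0.04702017] [[ 9.848e-01  1.739e-01  1.400e-03]
 [ 1.739e-01 -9.848e-01  1.000e-04]
 [ 1.400e-03  2.000e-04 -1.000e+00]] [-0.28333723 -0.25630478  0.05980836]
```

View pics/w3.png

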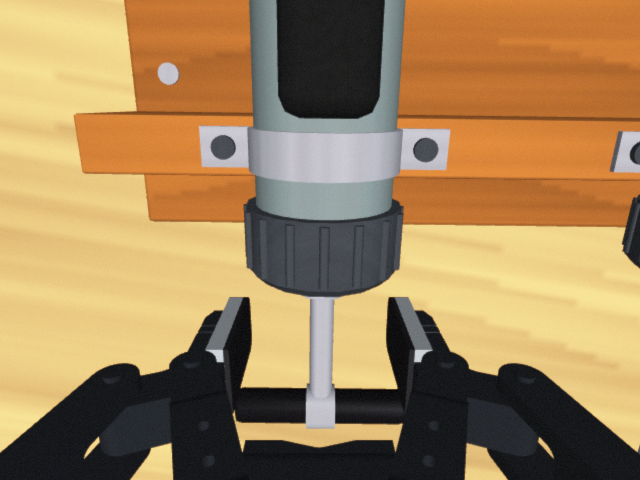

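The stem at (320,340) is centred between the pads, with the T-bar behind them at row 405. I'll close the gripper.

Call:
send_rows(
  motion=[
    [0, 0, 0, 0, 0, 0, 0],
    [0, 0, 0, 0, 0, 0, 0],
    [0, 0, 0, 0, 0, 0, 0],
    [0, 0, 0, 0, 0, 0, 0],
    [0, 0, 0, 0, 0, 0, 0],
    [0, 0, 0, 0, 0, 0, 0],
    [0, 0, 0, 0, 0, 0, 0],
    [0, 0, 0, 0, 0, 0, 0],
  ],
)

```text
clock: 4.45
tcp_pos: [0.6019, 0.1273, 0.0468]
tool_rot: [[0.985, 0.174, 0.001], [0.174, -0.985, -0.001], [0.001, 0.001, -1.0]]
contact_force: [-0.6, -5.1, 3.6]
grip_width: 0.0056
gripper_force: 58.6
```

Call:
send_rows(
  motion=[
    [0, 0, 0, -0.01, 0, 0, 0],
    [0, 0, 0, -0.03, 0, 0, 0],
    [0, 0, 0, -0.05, 0, 0, 0],
    [0, 0, 0, -0.075, 0, 0, 0],
    [0, 0, 0, -0.1, 0, 0, 0],
    [0, 0, 0, -0.125, 0, 0, 0],
    [0, 0, 0, -0.15, 0, 0, 0],
    [0, 0, 0, -0.15, 0, 0, 0],
  ],
)

```text
clock: 5.25
tcp_pos: [0.5748, 0.1228, 0.0469]
tool_rot: [[0.985, 0.173, 0.008], [0.173, -0.985, 0.001], [0.008, 0.001, -1.0]]
contact_force: [11.1, -1.2, -6.5]
grip_width: 0.0059
gripper_force: 58.5
```

Call:
send_rows(
  motion=[
    [0, 0, 0, -0.03, 0, 0, 0],
    [0, 0, 0, -0.07, 0, 0, 0],
    [0, 0, 0, -0.11, 0, 0, 0],
    [0, 0, 0, -0.15, 0, 0, 0],
    [0, 0, 0, -0.19, 0, 0, 0],
    [0, 0, 0, -0.23, 0, 0, 0],
    [0, 0, 0, -0.27, 0, 0, 0],
    [0, 0, 0, -0.3, 0, 0, 0],
  ],
)

```text
clock: 6.05
tcp_pos: [0.5168, 0.1133, 0.047]
tool_rot: [[0.985, 0.173, 0.011], [0.173, -0.985, 0.002], [0.011, -0.0, -1.0]]
contact_force: [16.1, 3.1, -12.1]
grip_width: 0.0059
gripper_force: 58.3
```

Call:
send_rows(
  motion=[
    [0, 0, 0, 0, 0, 0, 0],
    [0, 0, 0, 0, 0, 0, 0],
    [0, 0, 0, 0, 0, 0, 0],
  ],
)

```text
clock: 6.35
tcp_pos: [0.5168, 0.1133, 0.047]
tool_rot: [[0.985, 0.173, 0.01], [0.173, -0.985, 0.002], [0.01, -0.0, -1.0]]
contact_force: [14.8, 2.0, -11.7]
grip_width: 0.0059
gripper_force: 58.5
```

Run:
```python
from plant import state, grab_frame
from h import *
s=state();print(s["clock"],s["tcp_pos"],s["tool_rot"].round(4),s["contact_force"])
f=grab_frame("wrist");np.savez("w.npz",**f);cv2.imwrite("pics/w4.png",f["frame"][:,:,::-1])
```

```text
6.35 [0.51679191 0.11330002 0.046952  ] [[ 9.849e-01  1.727e-01  1.020e-02]
 [ 1.727e-01 -9.850e-01  2.300e-03]
 [ 1.040e-02 -5.000e-04 -9.999e-01]] [ 14.82992239   2.02263764 -11.74184078]
```

View pics/w4.png

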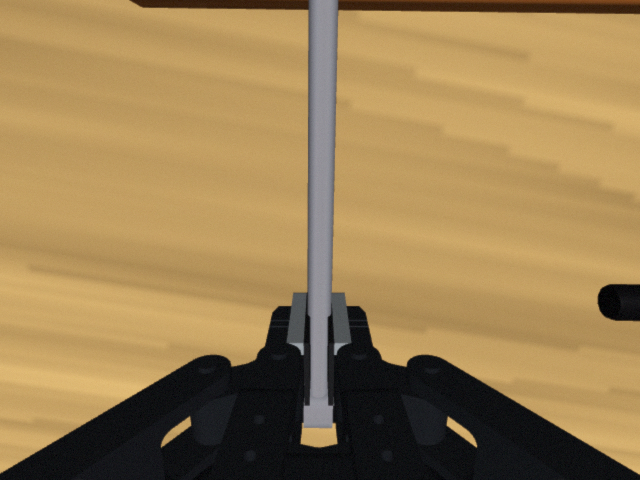

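No slip: the hub edge stays at (318,427). The rod is drawn about 86.5 mm, so about 13.5 mm remains.

Call:
send_rows(
  motion=[
    [0, 0, 0, -0.015, 0, 0, 0],
    [0, 0, 0, -0.03, 0, 0, 0],
    [0, 0, 0, -0.045, 0, 0, 0],
    [0, 0, 0, -0.06, 0, 0, 0],
    [0, 0, 0, -0.07, 0, 0, 0],
    [0, 0, 0, -0.07, 0, 0, 0],
    [0, 0, 0, -0.07, 0, 0, 0],
    [0, 0, 0, -0.07, 0, 0, 0],
  ],
)

```text
clock: 7.2
tcp_pos: [0.5032, 0.1111, 0.047]
tool_rot: [[0.985, 0.173, 0.011], [0.173, -0.985, 0.003], [0.011, -0.001, -1.0]]
contact_force: [14.9, 3.8, -11.8]
grip_width: 0.0056
gripper_force: 58.3
```

Run:
```python
from plant import state, grab_frame
from h import *
s=state();p=s["tcp_pos"]-.019*s["tool_rot"][:,2];print(s["clock"],p,s["contact_force"],s["gripper_force"])
g0=np.array([.6019,.1273]);print("draw",np.linalg.norm(p[:2]-g0))
fs=[grab_frame(n) for n in("top","scene","wrist")]
np.savez("t2.npz",**fs[0]);np.savez("s2.npz",**fs[1])
c=[cv2.resize(f["frame"][y:y+60,x:x+60],(400,400),interpolation=cv2.INTER_CUBIC) for f,x,y in((fs[0],250,200),(fs[1],295,235))]
cv2.imwrite("pics/d.png",np.hstack(c)[:,:,::-1])
```

```text
7.2 [0.50303007 0.11100212 0.06597534] [ 14.85724928   3.77629801 -11.78691648] 58.34377348423004
draw 0.10020420987259028
```

View pics/d.png

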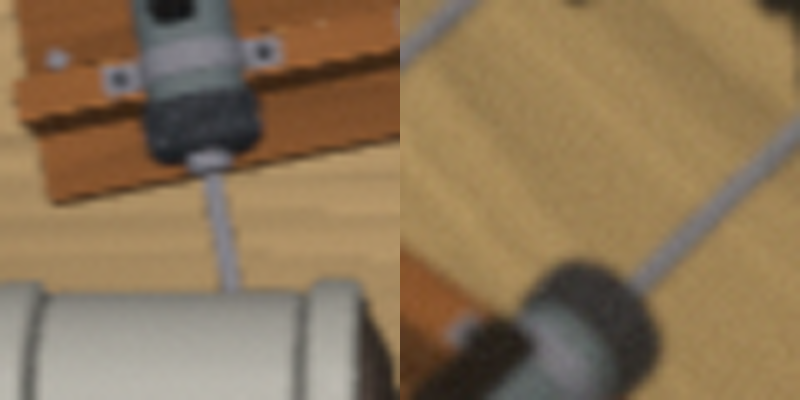

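The crops show the boss mouth at top-crop (210,165) and the stem running on clean. The groove is too fine to see here, so I'll check slip by the hub edge in the wrist image.

Run:
```python
from plant import state, grab_frame
from h import *
f=grab_frame("wrist");cv2.imwrite("pics/w5.png",f["frame"][:,:,::-1])
for n in("w3","w4","w5"):
    g=cv2.imread(f"pics/{n}.png").astype(int)[:,314:326]
    sat=(g.max(2)-g.min(2)).mean(1);print(n,sat[380:440:1].round().astype(int)[30:58],g.mean((1,2))[415:436].round())
s=state();print(s["clock"],s["tcp_pos"],s["grip_width"])
```

```text
w3 [  9   9   9   9   8   8   8   8   8   8   8   8   8   9   8   9  10   6
  34  99 106 105 105 105 104 105 105 106] [197. 197. 196. 196. 196. 196. 196. 195. 196. 193. 190. 185. 175. 170.
 180. 180. 179. 178. 178. 177. 176.]
w4 [  8   7   8   7   7   7   6   7   8   7   6   8   7   8   8   9   8  13
  82 101 102 101 100 100 101 100 100 100] [147. 148. 148. 146. 146. 146. 146. 147. 146. 142. 138. 132. 132. 156.
 163. 163. 162. 161. 161. 158. 158.]
w5 [  8   8   8   7   7   6   7   7   6   8   7   7   7   8   8   9   7  10
  77  94  94  94  95  96  98  98  99 100] [147. 147. 147. 146. 145. 146. 146. 147. 145. 141. 138. 131. 128. 142.
 145. 145. 146. 148. 150. 152. 155.]
7.4 [0.5032773  0.11105223 0.04698575] 0.0058905393285095175
```

There is no slip (edge within 0.3 px) and the draw is about 100 mm. I'll settle briefly and hand in.

Call:
send_rows(
  motion=[
    [0, 0, 0, 0, 0, 0, 0],
    [0, 0, 0, 0, 0, 0, 0],
    [0, 0, 0, 0, 0, 0, 0],
    [0, 0, 0, 0, 0, 0, 0],
    [0, 0, 0, 0, 0, 0, 0],
  ],
)

```text
clock: 7.9
tcp_pos: [0.5032, 0.1111, 0.047]
tool_rot: [[0.985, 0.173, 0.011], [0.173, -0.985, 0.003], [0.011, -0.001, -1.0]]
contact_force: [14.8, 3.6, -12.2]
grip_width: 0.0059
gripper_force: 58.3
```

Run:
```python
from plant import state, bot
import numpy as np
s=state();d=np.linalg.norm(s["tcp_pos"][:2]-[.6019,.1273]);print(d,s["gripper_force"])
if abs(d-.1)<.001 and s["gripper_force"]>50: print(bot.close_job())
```

```text
0.09998203624254198 58.34578335285187
the job is handed in; nothing more can be done
None
```

The empty gun was the left one; its rod is drawn 100 mm by arm travel, with no slip in the grip, and is still held there at about 58 N; I couldn't see the groove itself in the images, and the job is handed in.

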